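Take the grease filter out of the worktop extractor for washing

TASK

Slide the extractor's fan control fully to off, then take out its grease filter for washing: squeeze the release tab in towards the finger rib, swing the filter's lower edge out of the frame about its upper edge, and draw it free. Lay it gently, mesh face and ribs up, flat in the middle of the glass board and let go, without dropping it and without disturbing the other things on the worktop.

Things in the scene. Friction and masses are not known exactly. Their poses are not given: they have to be found in the camera images.
- extractor: White worktop fume extractor, fixed: a wedge 231 mm deep (x), 196 mm wide (y), 145 mm high. Origin: centre of the underside; x to its back, z up; its front (-x) looks left and a little to the robot. The front slope rises at 30 degrees from x = -115, z = 50 mm to x = 50, z = 145 mm and holds the filter in a 155 mm wide recess; behind it a level deck (x 50 to 116 mm) carries the slide control.
- speed_slide (a joint): Fan speed slide on the extractor's deck, m: 0 = off, up to 0.052 = fastest; it moves along the extractor's y, and off is its -y end, the one nearer the robot, by the raised dot (the row of growing bars shows speed). Stays where it is left; needs about 1.5 N.
- slide_top (a point): Centre of the top of the slide's black knob (32 mm along x, 16 mm along y, standing 23.5 mm above the deck). Axes as the extractor's; it moves with the knob.
- slide_off (a point): Fixed point where slide_top is when the fan is off. Axes as the extractor's.
- filter: Aluminium mesh grease filter, 150 x 150 x 12 mm, 0.17 to 0.35 kg, flat below, two upright ribs on its face. Origin: centre of the underside; z out of its face, x to its upper edge (uphill), y across. Fitted, it lies in the sloping frame, z leaning 30 degrees from vertical to the extractor's front, face level with the frame; the lower edge is held by the tab's catch.
- filter_tab (a joint): Sprung grey release tab (the rib nearer the lower edge), m: 0 = out, its catch reaching 8 mm past the filter's lower edge, locked under a lip of the frame; 0.011 = fully in (towards the filter's middle, its +x), catch clear; at least 9 mm is needed. Spring 4 N at 0 to 8 N fully in; comes out when let go, so keep it squeezed while swinging and carrying.
- filter_grip (a point): Point on the filter at x = -24.5 mm, 35 mm above the underside: midway between the outer faces of the fixed finger rib (uphill face x = -8 mm, 56 mm wide) and the pressed tab (50 mm wide; downhill face x = -52 mm out, -41 mm pressed), so squeeze from 44 to 33 mm. Ribs are 6 mm thick, 28 mm tall, tops 40 mm above the underside. Axes as the filter's: fingers close along x, point along -z.
- filter_upper_edge (a point): Middle of the filter's upper edge (x = 75 mm, 6 mm above the underside), axes as the filter's. Two tongues stand 13 mm out of this edge, about 8 mm of that under the frame's upper lip, so this edge is the pivot: the lower edge swings out first (some 15 degrees), then the filter is drawn 15 mm or more back along its -x to free the tongues, then lifted.
- upper_slot (a point): Point of the frame in the mouth of its upper lip, about 5 mm uphill of filter_upper_edge while the filter is fitted (the filter has 1 to 5 mm of play along the slope and 2 mm at each side). Axes as the extractor's.
- board: Pale green glass chopping board, 203 mm (its x) by 302 mm (its y), top 6 mm above the worktop, lying left of the extractor. Origin: centre of the underside. Wall cabinets hang 0.46 m above the worktop from about 0.6 m ahead of the robot, so carry the filter low and over the near part of the worktop (the lemon there is 53 mm high).
- jar_red: spice jar, 45 mm across, 106 mm tall, red cap, standing beside the extractor, on its side away from the robot. Origin: centre of the underside.
- jar_black: spice jar, 45 mm across, 105 mm tall, black cap, standing beside the other jar. Origin: centre of the underside.
- soap_bottle: washing-up liquid bottle, 47 x 79 x 230 mm, upright, to the right behind the extractor. Origin: centre of the underside.
- lemon: lemon, 78 x 54 x 53 mm, lying in front, between the extractor and the board. Origin: centre of the underside.
- mug: mug, 85 mm across, 105 mm tall, left of the board. Origin: centre of the underside.
- tin: low tin, 75 mm across, 58 mm tall, behind the board. Origin: centre of the underside.
- onion: onion, 70 mm across, 78 mm tall, behind the board. Origin: centre of the underside.

How it is judged (in metres and radians):
On the way, in this order (a step that is already met when the one before it is completed fails the run):
1. the fan slide is fully at off, the filter still fitted (value of joint speed_slide below 0.003 m and distance between filter_upper_edge and upper_slot below 0.014 m and angle between the z axis of filter and the z axis of extractor, either way round above 0.47 rad), for 0.2 s.
2. the release tab is pressed in while the filter still lies in its frame (value of joint filter_tab above 0.008 m and distance between filter_upper_edge and upper_slot below 0.014 m and angle between the z axis of filter and the z axis of extractor, either way round above 0.47 rad), for 0.1 s.
3. the filter is swung at least 8 degrees out of the frame about its upper edge (angle between the z axis of filter and the z axis of extractor, either way round below 0.384 rad and distance between filter_upper_edge and upper_slot below 0.025 m).
At the end, for the whole second after the job is handed in: The filter lies still, flat and face up on the glass board (its centre within 35 mm of the board's centre, within 3.4 degrees of level), its tab sprung out again, and the fan slide is at off (within 4 mm) (horizontal distance between filter and board below 0.035 m and z of filter in the frame of board between 0.003 and 0.01 m and angle between filter's own z axis and vertical below 0.06 rad and linear speed of filter below 0.02 m/s and value of joint filter_tab below 0.003 m and value of joint speed_slide below 0.004 m); the robot touches nothing.
It fails at once if the filter is dropped (moves faster than 0.5 m/s, as after a fall of over 13 mm, with no finger on it) (linear speed of filter above 0.5 m/s and contact force between the fingers and filter below 0.2 N).
It fails at once if the glass board is shoved more than 40 mm (distance of board from where it was at the start of the episode above 0.04 m).
It fails at once if another thing on the worktop is moved more than 30 mm or tipped over (distance of any of jar_red, jar_black, soap_bottle, lemon, mug, tin, onion from where it was at the start of the episode above 0.03 m or angle between any of jar_red, jar_black, soap_bottle, mug, tin, onion's own z axis and vertical above 0.5 rad).
It also fails if it takes over 51 s, if anything falls off the work surface, if the arm or the gripper's body presses on something with over 40 N, if the wrist force passes 120 N, or if a joint passes its speed limit or range.

ROBOT

A 7-joint arm with a two-finger parallel gripper is mounted at the origin on a cart in front of the work surface, level with it; the furniture and walls round the work are solid. World frame = base frame: x ahead of the robot, y to its left, z up, the work surface at z = 0. Lengths are in mm, angles in degrees, forces in N, time in s.
With the tool pointing down it reaches from about 425 to 975 mm from the base axis. Payload 16.7 kg.
Tool frame: the origin (TCP) lies at the very end of the fingers, on their centre line; the grasp point (between the pads) lies 19 mm behind it; z points along the fingers, y is the line along which they close (so a half turn about z gives the same grasp; the last joint's range is limited). The gripper opens to 85 mm and grips with 20 to 120 N. Pads are 22 mm wide; open, the fingers measure 114 mm over their backs; the gripper's body (76 mm by 85 mm) begins 54 mm behind the grasp point. The pads swing forward as they close: fully open they stand 13 mm farther back than shut.
Start: joints at [64.372, 24.414, 4.234, 92.017, -1.954, 63.644, -3.845], TCP at [198.026, -645.259, 201.602] pointing down, gripper open.
Joint ranges: [-163.25, 163.25], [-28.42, 122.38], [-70.27, 78.77], [12.13, 141.07], [-58.53, 238.53], [9.26, 117.41], [-156.51, 156.51]. Speed limits (degrees/s): [108.29, 108.29, 136.94, 136.94, 172.46, 172.46, 172.46].

INTERFACE

Orientations are given as [roll, pitch, yaw] about the fixed x, y, z axes, in that order (R = Rz(yaw) Ry(pitch) Rx(roll)).
In Python, from station import monitor, cams, arm gives the robot as it stands.
- The arm moves only by the shell command python3 -m pendant 'ROWS' [FORCE]. ROWS is JSON, a list of rows, each a list of 3 entries, a list of its own where there are three numbers: the shift along the tool's x, y, z scaled (see below), then the turn about the tool's z scaled (see below), then the opening, from 0 (shut) to 1 (fully open). In form: [[[tx, ty, tz], twist, claw], ...]. A call has 1 to 10 rows; each row shifts and turns the commanded pose from where the row before left it, along the tool's axes as they then stand; what a row does not reach is not made up. The controller multiplies each number of a shift by 40 mm and each number of a turn by 0.08 rad. A row lasts 1/12 s, in which the tool goes at most 41.7 mm and 7.16 degrees, less where a joint would pass 70% of its speed; a pose out of reach is approached as far as the arm can. A call with a number of a shift or a turn outside -1 to 1 is refused whole. A call with a gripper value outside its range is refused whole. The fingers move at their own pace and stop on an object; FORCE is the grip in N (left out, the last holds). Time passes only in rows, so rows that do not move let the fingers close. It gives the time, the measured TCP pose, the force, the opening and the grip force at its end, in the units of the state.
- monitor.observe(): the state, without advancing time (a new reading comes with each control period).
- cams.snapshot(name): name is "side" or "top"; returns a dict with "image" (420x560x3 uint8, blue, green, red), "fov_y" (degrees; the focal length in pixels is half the picture's height over the tangent of half this angle, whatever the lens; pixels are square), "cx", "cy" (the principal point, pixels), "D" ([k1, k2, p1, p2, k3] as OpenCV has them; the pictures are not rectified), "rvec" (rotation vector, rad) and "tvec" (3), from world to camera coordinates, as OpenCV has them. Camera axes: x right, y down, z forward; pixel columns grow to the right and rows downward; lengths in mm; the calibration is good to about 2 mm. A picture is of the moment at which its call begins. There is no depth.
- arm.job_done(): hands the job in; it is judged then, once.
Trained networks look in a picture, given as the dict that the camera call returned (one of the last four; its "shot" number tells which), for a name from the list of things; names that differ only in an ending like _2 or _b are one class to them, and where a whole thing is asked for, a point or a joint stands for the part that bears it (a point fixed in the world has none). Each returns a list of dicts, best first, with "score" (0 to 1); they miss things now and then, are a little off and sometimes report something else, mostly with a low value. They report only what shows in the picture. A call takes as long as a camera call.
- cams.silhouettes(picture, label): "mask" (420x560 bool, what is visible of it) and "xy" ([column, row] in pixels, amid what is visible of it).
- cams.spot_point(picture, label): "xy" ([column, row] in pixels: a listed point, or the origin of a listed thing).
The state is a dict: "t": time; "joints": joint angles; "joint_vel": joint speeds; "tau": joint torques, N m; "tool_pos": TCP position; "eef_rot": TCP orientation; "wrist_force": force on the tool from outside, world axes, zero at the start; "moment": the same for the moment, N m; "finger_gap": finger opening in mm; "grasp_force": force on a finger pad.
Only numpy, scipy, OpenCV 4.12 (cv2) and the standard library are available. Lean on these libraries where they do the work, as an engineer would, in place of code of your own. Each camera call takes 0.05 s, during which the arm holds its last target. There are 200 camera calls.

## Working session

There is one attempt and no reset: what is moved stays moved. The work goes in short steps, Python scripts to look and compute and a shell command to move; the robot and the scene stay as the last step left them, time stands still between calls to the robot, and variables do not carry over. Pictures are saved under pics/ and viewed, at most 10 in all, crops included, and the job is handed in when it is done.

```bash
ls; mkdir -p pics
python3 - <<'E'
from station import monitor,cams,arm
import cv2,numpy as np
print(monitor.observe())
for n in("side","top"):
    p=cams.snapshot(n); cv2.imwrite(f"pics/{n}0.png",p["image"])
    print(n,{k:v for k,v in p.items() if k!="image"})
    for l in ["extractor","slide_top","slide_off","filter","filter_grip","filter_upper_edge","upper_slot","board","lemon"]:
        print(l,[(np.round(d["xy"],1).tolist(),round(float(d["score"]),2)) for d in cams.spot_point(p,l)[:2]])
E
```

```text
pics
{'t': 0.0, 'joints': array([64.36960117, 24.44868126,  4.22987801, 92.05287489, -1.95367162,
       63.64302997, -3.84642902]), 'joint_vel': array([ 0.14178794,  0.02818631,  0.00672666, -0.01106992, -0.10135507,
       -0.04958892,  0.03538849]), 'tau': array([-3.60551630e-04, -9.49806118e+01,  3.76106009e+00, -4.63493121e+01,
        1.92803261e-02,  1.02130574e-02, -3.96473706e-05]), 'tool_pos': array([ 197.93203356, -644.85839741,  200.9162629 ]), 'eef_rot': array([-1.79927679e+02,  4.78509215e-03,  1.70623397e+01]), 'wrist_force': array([ 0.56707178, -0.06582955,  0.72940121]), 'moment': array([ 0.03378528, -0.00552417,  0.0100131 ]), 'grasp_force': 0.0, 'finger_gap': 85.71518377165259}
side {'fov_y': 49.02933802847829, 'cx': 281.6230901066757, 'cy': 208.50147253883426, 'D': array([-0.14416115,  0.        ,  0.        ,  0.        ,  0.        ]), 'rvec': array([ 1.31407989, -2.45545055,  0.74674664]), 'tvec': array([ 346.46303995,  417.27352202, 1302.44980453]), 'shot': 1}
extractor [([369.8, 205.2], 0.69)]
slide_top [([392.0, 162.7], 0.54)]
slide_off [([391.0, 158.5], 0.43), ([366.3, 204.4], 0.39)]
filter [([369.7, 196.8], 0.6), ([390.7, 160.4], 0.58)]
filter_grip [([360.0, 201.7], 0.59)]
filter_upper_edge [([381.2, 177.2], 0.57)]
upper_slot [([382.0, 175.5], 0.67), ([367.3, 196.2], 0.41)]
board [([226.8, 276.6], 0.8)]
lemon [([325.7, 244.9], 0.69)]
top {'fov_y': 43.82782805759744, 'cx': 273.0061964652162, 'cy': 211.6833482001631, 'D': array([-0.12842671,  0.        ,  0.        ,  0.        ,  0.        ]), 'rvec': array([ 2.13468137, -1.39371381,  0.48617946]), 'tvec': array([-196.47784912,  492.79470141, 1482.50438433]), 'shot': 2}
extractor [([344.3, 290.2], 0.79)]
slide_top []
slide_off []
filter [([333.2, 273.8], 0.69)]
filter_grip []
filter_upper_edge []
upper_slot [([215.3, 178.1], 0.27)]
board [([195.2, 226.0], 0.72)]
lemon [([334.0, 271.1], 0.24)]
```

Run:
```python
import cv2
for n in("side","top"):
    i=cv2.imread(f"pics/{n}0.png"); 
    cv2.imwrite(f"pics/{n}0b.png",cv2.resize(i,(800,600),interpolation=cv2.INTER_CUBIC))
```

```text
(no output)
```

View pics/side0b.png

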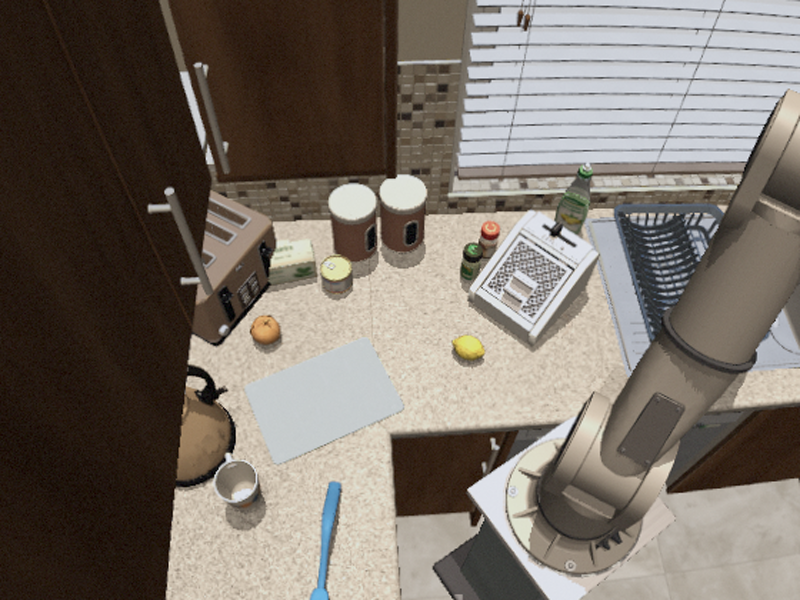

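View pics/top0b.png

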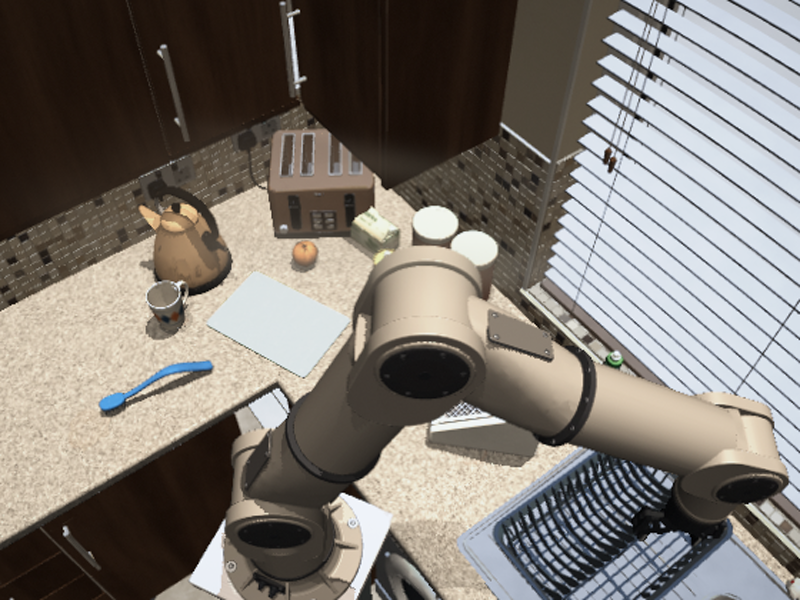

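The side view shows the extractor at (535,270) of the enlarged picture, with the slide at (560,232), the lemon at (468,347) and the board at (325,400). In the top view the arm covers the extractor.

```bash
cat > h.py <<'E'
from station import monitor,cams,arm
import cv2,numpy as np
def cam(p):
    f=210/np.tan(np.radians(p["fov_y"]/2))
    K=np.array([[f,0,p["cx"]],[0,f,p["cy"]],[0,0,1.]])
    R=cv2.Rodrigues(p["rvec"])[0]; t=np.asarray(p["tvec"]).reshape(3)
    return K,R,t
def ray(p,uv):
    K,R,t=cam(p); n=cv2.undistortPoints(np.array([[uv]],float),K,p["D"])[0,0]
    return -R.T@t, R.T@np.array([n[0],n[1],1.])
def onz(p,uv,z):
    c,d=ray(p,uv); return c+d*(z-c[2])/d[2]
def proj(p,X):
    K,R,t=cam(p); return cv2.projectPoints(np.array(X,float).reshape(-1,1,3),p["rvec"],t,K,p["D"])[0][:,0]
def tri(obs):
    A=np.zeros((3,3));b=np.zeros(3)
    for p,uv in obs:
        c,d=ray(p,uv); d/=np.linalg.norm(d); M=np.eye(3)-np.outer(d,d); A+=M;b+=M@c
    return np.linalg.solve(A,b)
E
python3 - <<'E'
from h import *
s=cams.snapshot("side"); t=cams.snapshot("top")
for p in(s,t): print("cam",ray(p,(280,210))[0].round())
for l,z in dict(extractor=0,slide_top=168.5,filter_upper_edge=130,filter_grip=120,board=0,lemon=0,jar_red=0,jar_black=0,soap_bottle=0,mug=0,tin=0,onion=0).items():
    for n,p in(("s",s),("t",t)):
        d=cams.spot_point(p,l)
        if d: print(l,n,round(d[0]["score"],2),onz(p,d[0]["xy"],z).round(1))
E
```

```text
cam [-101.  509. 1312.]
cam [-403. -379. 1474.]
extractor s 0.77 [ 451.6 -248.5    0. ]
extractor t 0.78 [ 460.5 -251.8   -0. ]
slide_top s 0.61 [ 467.  -326.7  168.5]
slide_top t 0.33 [ 391.1 -238.5  168.5]
filter_upper_edge s 0.9 [ 456.6 -281.5  130. ]
filter_grip s 0.89 [ 422.3 -169.7  120. ]
filter_grip t 0.53 [336.3 471.7 120. ]
board s 0.78 [478.8 297.8   0. ]
lemon s 0.68 [409.4 -33.8  -0. ]
lemon t 0.29 [730.1 118.9   0. ]
jar_red s 0.75 [ 611.8 -230.1    0. ]
jar_black s 0.67 [ 575.9 -146.     0. ]
soap_bottle s 0.58 [ 563.6 -487.     0. ]
soap_bottle t 0.35 [695.  337.4   0. ]
mug s 0.73 [393.2 545.1   0. ]
mug t 0.56 [393.8 549.9   0. ]
tin s 0.91 [738.1 108.9   0. ]
tin t 0.58 [723.5 118.4  -0. ]
onion s 0.69 [701.6 330.    0. ]
onion t 0.55 [702.9 350.6  -0. ]
```

```bash
python3 -m pendant '[[[0.6,-0.65,-0.3],0,0.5],[[0.6,-0.65,-0.3],0,0],[[0.6,-0.65,-0.3],0,0],[[0.6,-0.65,-0.3],0,0],[[0.6,-0.65,-0.3],0,0],[[0.6,-0.65,-0.3],0,0],[[0.6,-0.65,-0.3],0,0],[[0.6,-0.65,-0.3],0,0],[[0.6,-0.65,-0.3],0,0],[[0.6,-0.65,-0.3],0,0]]'; python3 -m pendant '[[[0.6,-0.65,0],0,0],[[0.6,-0.65,0],0,0],[[0.6,-0.65,0],0,0],[[0.6,-0.65,0],0,0],[[0.6,-0.65,0],0,0],[[0.6,-0.65,0],0,0],[[0.6,-0.65,0],0,0],[[0.6,-0.65,0],0,0],[[0,0,0],0,0],[[0,0,0],0,0]]'
cat > look.py <<'E'
from h import *
import pickle,sys
L=["extractor","slide_top","slide_off","filter","filter_grip","filter_upper_edge","upper_slot","board","lemon","jar_red"]
s=cams.snapshot("side"); t=cams.snapshot("top")
pickle.dump((s,t),open(sys.argv[1]+".pkl","wb"))
for n,p in(("s",s),("t",t)): cv2.imwrite(f"pics/{sys.argv[1]}_{n}.png",p["image"])
for l in L:
    a,b=cams.spot_point(s,l),cams.spot_point(t,l)
    if a and b:
        X=tri([(s,a[0]["xy"]),(t,b[0]["xy"])])
        print(l,round(a[0]["score"],2),round(b[0]["score"],2),X.round(1),"res",np.linalg.norm(proj(s,X)[0]-a[0]["xy"]).round(1))
    else: print(l,[(np.round(d["xy"]),d["score"]) for d in a+b])
E
python3 look.py A
```

```text
t: 3.13
tool_pos: [351.5, -324.6, 322.5]
eef_rot: [180.0, -0.0, 17.1]
wrist_force: [0.3, -1.1, -0.8]
finger_gap: -0.1
grasp_force: 0.0
t: 3.97
tool_pos: [474.2, -69.3, 321.7]
eef_rot: [-180.0, -0.0, 17.3]
wrist_force: [0.3, -0.4, -0.1]
finger_gap: 0.3
grasp_force: 0.0
extractor 0.95 0.81 [ 444.5 -249.3   17.5] res 2.5
slide_top 0.38 0.72 [ 401.1 -269.7  208.9] res 17.5
slide_off 0.97 0.67 [ 446.2 -336.5  175.4] res 0.1
filter 0.76 0.67 [ 436.6 -217.3   98.2] res 1.4
filter_grip 0.8 0.62 [ 433.2 -193.1   84.8] res 1.8
filter_upper_edge 0.96 0.63 [ 461.5 -282.2  131. ] res 1.1
upper_slot 0.62 0.62 [ 466.6 -292.3  115.1] res 0.6
board [(array([399., 159.]), 0.61), (array([227., 275.]), 0.6)]
lemon 0.78 0.79 [403.2 -28.6  -3.7] res 1.8
jar_red 0.65 0.56 [ 612.  -239.5  -18.5] res 1.6
```

Run:
```python
from h import *
import pickle
s,t=pickle.load(open("A.pkl","rb"))
for n,p in(("s",s),("t",t)):
    u=proj(p,[[450,-250,80]])[0].astype(int); x0,y0=u[0]-66,u[1]-50
    c=cv2.resize(p["image"][y0:y0+100,x0:x0+133],(798,600),interpolation=cv2.INTER_CUBIC)
    print(n,x0,y0); cv2.imwrite(f"pics/Ac_{n}.png",c)
```

```text
s 307 141
t 275 225
```

View pics/Ac_s.png

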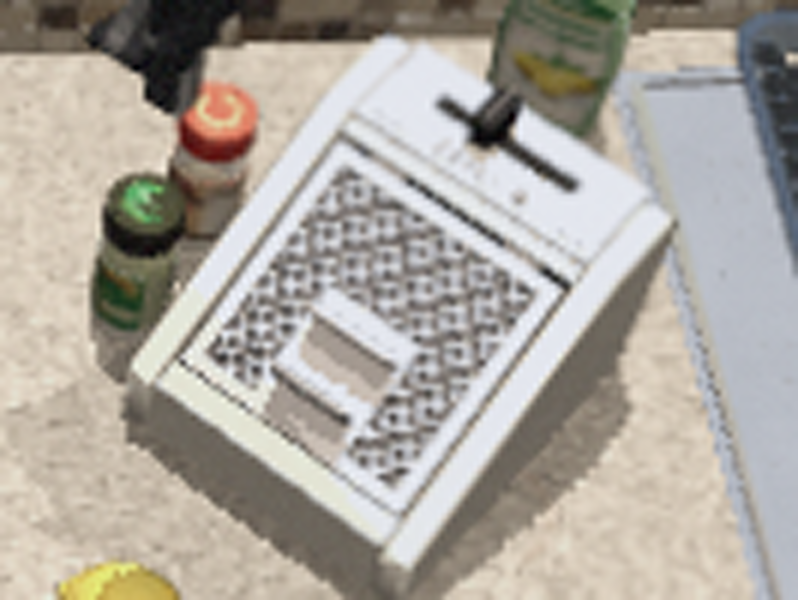

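View pics/Ac_t.png

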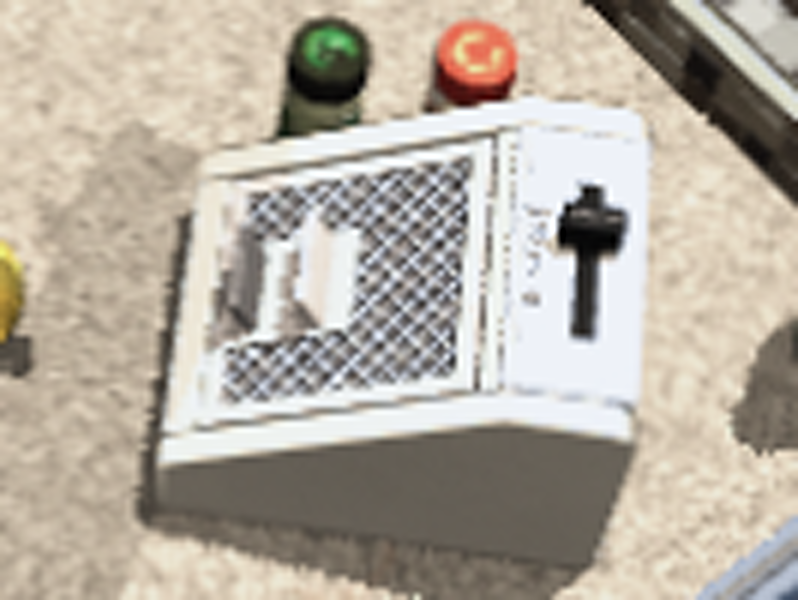

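The side crop shows the front corners at (140,375) and (390,560), with the ribs around (345,350) and (305,415). The top crop shows the front edge at x≈160-205 px, the deck crease at x≈505, the back edge at x≈640 and the slide knob at (593,225).

```bash
cat > fit.py <<'E'
from h import *
import pickle
from scipy.optimize import least_squares
s,t=pickle.load(open("A.pkl","rb"))
O={"s":(s,(307,141)),"t":(t,(275,225))}
obs=[("s",(-115,98,50),(138,378)),("s",(-115,-98,50),(390,565)),("s",(116,-98,145),(672,222)),("s",(116,98,145),(390,38)),
("t",(-115,98,50),(205,155)),("t",(-115,-98,50),(160,465)),("t",(50,-98,145),(500,425)),("t",(116,98,145),(645,105)),("t",(116,-98,145),(632,435)),("t",(50,98,145),(518,100)),("t",(116,-98,0),(595,565)),("t",(-115,-98,0),(143,515))]
def W(q,m):
    c,d=np.cos(q[2]),np.sin(q[2]); m=np.atleast_2d(m).astype(float)
    return np.c_[q[0]+c*m[:,0]-d*m[:,1],q[1]+d*m[:,0]+c*m[:,1],q[3]+m[:,2]]
def px(n,uv): return np.array(uv)/6+np.array(O[n][1])-.5+.5/6
def res(q): return np.r_[np.concatenate([proj(O[n][0],W(q,m))[0]-px(n,uv) for n,m,uv in obs]),q[3]/3]
def fit():return least_squares(res,[450,-250,np.radians(-70),0],loss="soft_l1")
if __name__=="__main__":
    r=fit(); q=r.x; print(q[:2].round(1),np.degrees(q[2]).round(2),q[3].round(2))
    for o,e in zip(obs,res(q)[:-1].reshape(-1,2)): print(o[0],o[1],e.round(2))
    # slide knob from crops, two views, and rib tops
    for nm,a,b in [("knob top",(507,98),(593,215))]:
        X=tri([(s,px("s",a)),(t,px("t",b))]); d=X-[q[0],q[1],q[3]];c,k=np.cos(q[2]),np.sin(q[2])
        print(nm,X.round(1),"ext",(c*d[0]+k*d[1]).round(1),(-k*d[0]+c*d[1]).round(1),d[2].round(1))
    for n in "st":
        p,o=O[n]; im=cv2.resize(p["image"][o[1]:o[1]+100,o[0]:o[0]+133],(798,600),interpolation=cv2.INTER_CUBIC)
        def dr(ms,col):
            u=(proj(p,W(q,ms))-np.array(o)+.5)*6
            cv2.polylines(im,[u.astype(int)],True,col,1)
        dr([(-115,98,50),(-115,-98,50),(50,-98,145),(116,-98,145),(116,98,145),(50,98,145)],(0,0,255))
        dr([(50,98,145),(50,-98,145)],(0,0,255))
        # filter: centre of underside param along slope sc
        cs,sn=np.cos(np.pi/6),.5
        F=lambda x,y,z,sc=86:(-115+cs*(sc+x)-sn*(z-12),y,50+sn*(sc+x)+cs*(z-12))
        dr([F(-75,-75,12),F(75,-75,12),F(75,75,12),F(-75,75,12)],(0,200,0))
        dr([F(-8,-28,40),F(-8,28,40),F(-14,28,40),F(-14,-28,40)],(255,0,0))
        dr([F(-52,-25,40),F(-52,25,40),F(-46,25,40),F(-46,-25,40)],(255,0,255))
        cv2.imwrite(f"pics/fit_{n}.png",im)
    a=cv2.imread("pics/fit_s.png");b=cv2.imread("pics/fit_t.png")
    cv2.imwrite("pics/fit.png",cv2.resize(np.vstack([a,b]),(532,600) and (600,600)) if 0 else np.hstack([cv2.resize(x[:,60:700],(400,375)) for x in(a,b)]))
E
python3 fit.py
```

```text
[ 453.4 -246.4] -75.25 -5.48
s (-115, 98, 50) [-3.31 -0.97]
s (-115, -98, 50) [2.57 1.75]
s (116, -98, 145) [ 0.87 -1.66]
s (116, 98, 145) [-0.86 -1.86]
t (-115, 98, 50) [-1.53 -0.34]
t (-115, -98, 50) [-1.4   0.53]
t (50, -98, 145) [-0.15 -0.59]
t (116, 98, 145) [0.36 0.65]
t (116, -98, 145) [0.48 0.72]
t (50, 98, 145) [ 0.48 -1.21]
t (116, -98, 0) [-1.41  1.34]
t (-115, -98, 0) [ 0.66 -0.3 ]
knob top [ 478.8 -328.5  178.1] ext 85.8 3.7 183.6
```

View pics/fit.png

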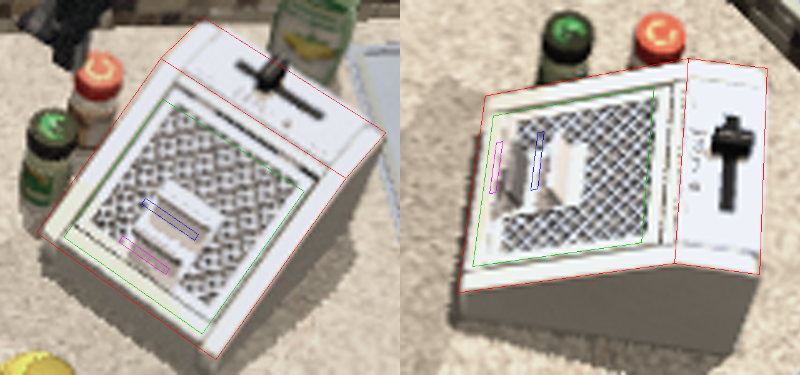

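```bash
python3 - <<'E'
import re
x=open("fit.py").read()
x=x.replace('q[3]/3]','q[3]*2]').replace('obs=[("s",(-115,98,50),(138,378)),("s",(-115,-98,50),(390,565)),','obs=[').replace('("t",(-115,98,50),(205,155)),("t",(-115,-98,50),(160,465)),','').replace(',("t",(-115,-98,0),(143,515))','').replace("sc=86","sc=97")
i=x.index('    a=cv2.imread'); x=x[:i]
x=x.replace('cv2.imwrite(f"pics/fit_{n}.png",im)','u=((proj(p,W(q,F(-25,0,20)))[0]-np.array(o)+.5)*6).astype(int); P.append(cv2.resize(im[max(0,u[1]-135):u[1]+135,max(0,u[0]-180):u[0]+180],(400,300)))').replace("    for n in \"st\":","    P=[]\n    for n in \"st\":")+'''
    kk=[cv2.resize(cv2.imread("pics/Ac_%s.png"%n),(400,300)) for n in "st"]
    cv2.imwrite("pics/fit2.png",np.hstack(P))
    for l in ["filter_grip","filter_upper_edge","slide_off","slide_top","upper_slot","filter"]:
      for k in range(2):
        s=cams.snapshot("side");t=cams.snapshot("top"); a=cams.spot_point(s,l);b=cams.spot_point(t,l)
        if a and b:
            X=tri([(s,a[0]["xy"]),(t,b[0]["xy"])]);d=X-[q[0],q[1],q[3]];c,k=np.cos(q[2]),np.sin(q[2])
            print(l,round(a[0]["score"],2),round(b[0]["score"],2),X.round(1),"ext",(c*d[0]+k*d[1]).round(1),(-k*d[0]+c*d[1]).round(1),"res",(proj(s,X)[0]-a[0]["xy"]).round(1))
'''
open("fit.py","w").write(x)
E
python3 fit.py
```

```text
[ 449.  -245.5] -74.66 -0.08
s (116, -98, 145) [ 1.88 -2.03]
s (116, 98, 145) [-0.39 -2.  ]
t (50, -98, 145) [-0.29 -0.48]
t (116, 98, 145) [-0.31  0.29]
t (116, -98, 145) [0.44 0.64]
t (50, 98, 145) [-0.28 -1.41]
t (116, -98, 0) [-1.48  1.34]
knob top [ 478.8 -328.5  178.1] ext 87.9 6.9 178.2
filter_grip 0.94 0.7 [ 452.9 -190.9   84.5] ext -51.7 18.2 res [-0.7 -2.2]
filter_grip 0.84 0.78 [ 444.8 -195.7   87.4] ext -49.2 9.2 res [-0.8 -2.5]
filter_upper_edge 0.75 0.96 [ 459.4 -274.9  131.4] ext 31.1 2.3 res [0.4 1.3]
filter_upper_edge 0.87 0.92 [ 459.4 -277.6  130.1] ext 33.7 1.6 res [-0.1 -0.2]
slide_off 0.8 0.93 [ 456.7 -342.9  154.1] ext 95.9 -18.3 res [0.2 0.7]
slide_off 0.68 0.98 [ 456.4 -338.   167.6] ext 91.1 -17.3 res [0.5 1.4]
slide_top 0.45 0.42 [ 477.4 -331.3  178.3] ext 90.2 4.7 res [-0.6 -2.2]
upper_slot 0.88 0.87 [ 455.3 -288.4  127.3] ext 43.0 -5.3 res [0.2 0.6]
upper_slot 0.72 0.72 [ 447.  -286.5  140.3] ext 39.0 -12.8 res [-0.4 -1.3]
```

View pics/fit2.png

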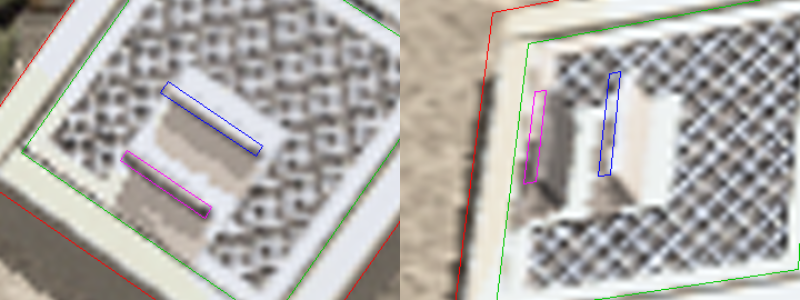

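```bash
python3 -m pendant '[[[0,0,0],0.43,0],[[-0.08,0.78,0],0,0],[[-0.08,0.78,0],0,0],[[-0.08,0.78,0],0,0],[[-0.08,0.78,0],0,0],[[-0.08,0.78,0],0,0],[[-0.08,0.78,0],0,0],[[-0.08,0.78,0.3],0,0],[[-0.08,0.78,0.6],0,0],[[0,0,0.8],0,0]]'; python3 -m pendant '[[[0,0,0.8],0,0],[[0,0,0.8],0,0],[[0,0,0.5],0,0],[[0,0,0.35],0,0],[[0,0,0],0,0]]'
cat > ext.py <<'E'
from h import *
o=monitor.observe();d=o["tool_pos"]-[449,-245.5,0];a=np.radians(-74.66);c,k=np.cos(a),np.sin(a)
print("t",o["t"],"ext",(c*d[0]+k*d[1]).round(1),(-k*d[0]+c*d[1]).round(1),d[2].round(1),"rot",o["eef_rot"].round(1),"gap",round(o["finger_gap"],1),round(o["grasp_force"],1),"F",o["wrist_force"].round(1),"q",o["joints"].round())
E
python3 ext.py
```

```text
t: 8.3
tool_pos: [514.2, -325.6, 253.9]
eef_rot: [179.8, -0.1, 14.8]
wrist_force: [-0.6, 0.0, -1.6]
finger_gap: 0.1
grasp_force: 0.0
t: 8.72
tool_pos: [512.4, -318.0, 152.4]
eef_rot: [-179.8, 0.2, 15.1]
wrist_force: [-0.5, 0.6, 0.3]
finger_gap: -0.0
grasp_force: 0.0
t 8.7167 ext 86.7 42.0 152.4 rot [-179.8    0.2   15.1] gap -0.0 0.0 F [-0.5  0.6  0.3] q [ 37.  21. -14. 103.   6.  56. -55.]
```

```bash
python3 -m pendant '[[[-0.4,0,0],0,0],[[-0.4,0,0],0,0],[[-0.3,0,0],0,0]]'|grep -E "pos|for"; for i in 1; do python3 -m pendant '[[[-0.12,0,0],0,0],[[0,0,0],0,0]]'|grep -E "pos|wrist"; done; python3 ext.py
```

```text
tool_pos: [469.9, -331.2, 156.6]
wrist_force: [-0.1, -0.6, 0.3]
grasp_force: 0.0
tool_pos: [465.5, -332.7, 156.6]
wrist_force: [0.6, -0.5, 0.4]
t 9.1333 ext 88.4 -7.1 156.6 rot [179.9  -0.   15. ] gap -0.3 0.0 F [ 0.6 -0.5  0.4] q [ 41.  18. -14. 107.   5.  55. -51.]
```

```bash
for i in 1; do python3 -m pendant '[[[-0.1,0,0],0,0],[[0,0,0],0,0]]'|grep -E "pos|wrist";python3 -m pendant '[[[-0.1,0,0],0,0],[[0,0,0],0,0]]'|grep -E "pos|wrist"; done
python3 - <<'E'
from h import *
P=[]
for n in("side","top"):
    p=cams.snapshot(n); u=proj(p,[[460,-330,150]])[0].astype(int)
    P.append(cv2.resize(p["image"][u[1]-35:u[1]+35,u[0]-35:u[0]+35],(400,400),interpolation=cv2.INTER_CUBIC))
cv2.imwrite("pics/slide.png",np.hstack(P))
E
```

```text
tool_pos: [462.9, -332.7, 156.0]
wrist_force: [0.6, -0.6, -0.1]
tool_pos: [458.8, -333.6, 155.6]
wrist_force: [0.4, 1.4, 0.5]
```

View pics/slide.png

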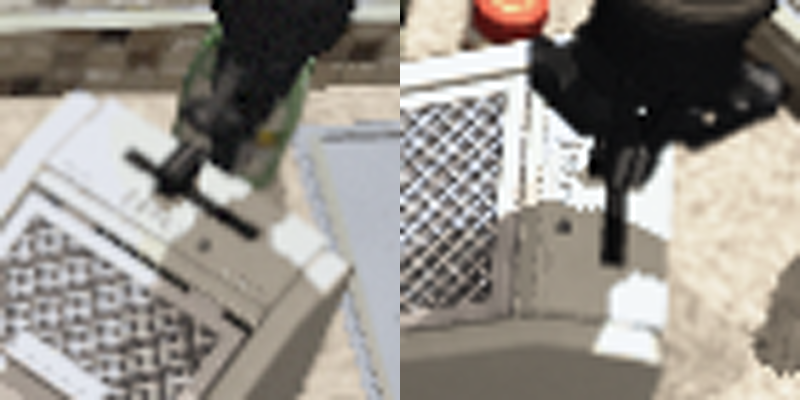

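Run:
```python
from h import *
import pickle
S=pickle.load(open("A.pkl","rb"))
o=monitor.observe();T=o["tool_pos"];print(T)
c,k=np.cos(np.radians(-74.66)),np.sin(np.radians(-74.66))
E=lambda x,y,z:(449+c*x-k*y,-245.5+k*x+c*y,z)
for i,p in enumerate(S):
    u=proj(p,[[460,-330,150]])[0].astype(int)
    f=lambda X:((proj(p,X)-u+35+.5)*5.714).round().tolist()
    print(["side","top"][i],"tcp",f([T]),"finger +30z",f([T+[0,0,30]]),"deck slot y=-35,0,35",f([E(83,-35,145),E(83,0,145),E(83,35,145)]),"knobtop y=-26,0,26",f([E(83,-26,168.5),E(83,0,168.5),E(83,26,168.5)]))
```

```text
[ 459.25111318 -333.50227584  155.57716709]
side tcp [[214.0, 197.0]] finger +30z [[225.0, 164.0]] deck slot y=-35,0,35 [[237.0, 233.0], [186.0, 201.0], [136.0, 169.0]] knobtop y=-26,0,26 [[233.0, 199.0], [194.0, 175.0], [156.0, 151.0]]
top tcp [[215.0, 202.0]] finger +30z [[224.0, 171.0]] deck slot y=-35,0,35 [[201.0, 247.0], [204.0, 190.0], [206.0, 134.0]] knobtop y=-26,0,26 [[209.0, 208.0], [211.0, 166.0], [212.0, 124.0]]
```

Run:
```python
from h import *
P=[]
for n in("side","top"):
    p=cams.snapshot(n); u=proj(p,[[460,-330,175]])[0].astype(int)
    im=cv2.resize(p["image"][u[1]-30:u[1]+30,u[0]-20:u[0]+20],(400,600),interpolation=cv2.INTER_CUBIC)
    T=monitor.observe()["tool_pos"]
    for z in(0,25,50):
        v=(proj(p,[T+[0,0,z]])[0]-u+[20,30]+.5)*10; cv2.circle(im,(int(v[0]),int(v[1])),4,(0,0,255),1)
    P.append(im)
    for l in("slide_top","slide_off"):
        d=cams.silhouettes(p,l) if l=="slide_top" else cams.spot_point(p,l)
        for e in d[:2]:print(n,l,round(e["score"],2),np.round(e["xy"],1),[(np.min(w),np.max(w)) for w in np.where(e["mask"])] if "mask" in e else "")
cv2.imwrite("pics/slide2.png",np.hstack(P)); print(u)
```

```text
side slide_top 0.41 [390.  160.3] [(np.int64(156), np.int64(165)), (np.int64(384), np.int64(393))]
side slide_off 0.58 [400.3 166.1] 
top slide_top 0.54 [420.7 270.4] [(np.int64(246), np.int64(295)), (np.int64(407), np.int64(435))]
top slide_off 0.85 [371.7 269.2] 
[372 265]
```

View pics/slide2.png

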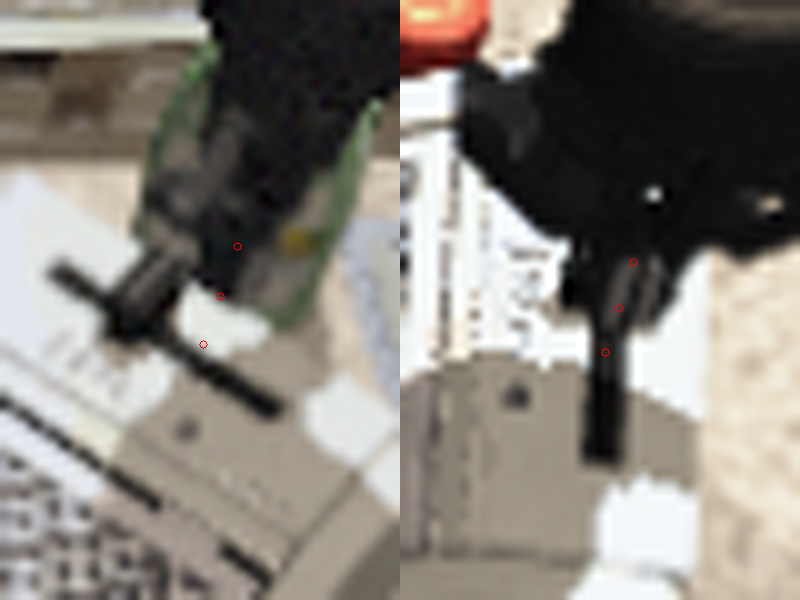

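```bash
python3 - <<'E'
from h import *
import pickle
s,t=pickle.load(open("A.pkl","rb"))
us,ut=proj(s,[[460,-330,175]])[0].astype(int),proj(t,[[460,-330,175]])[0].astype(int)
c,k=np.cos(np.radians(-74.66)),np.sin(np.radians(-74.66))
def g(nm,a,b):
    A=np.array(a)/10-.5+us-[20,30];B=np.array(b)/10-.5+ut-[20,30]
    X=tri([(s,A),(t,B)]);d=X-[449,-245.5,0]
    print(nm,X.round(1),"ext",(c*d[0]+k*d[1]).round(1),(-k*d[0]+c*d[1]).round(1),"res",(proj(s,X)[0]-A).round(1))
g("finger end",(225,285),(240,325))
g("slot -y end",(280,408),(202,460))
g("dot",(187,430),(116,397))
g("knob",(150,280),(185,265))
E
python3 ext.py
```

```text
finger end [ 462.4 -340.9  175. ] ext 95.5 -12.3 res [0.2 0.6]
slot -y end [ 429.5 -343.1  146.9] ext 89.0 -44.7 res [0.  0.1]
dot [ 441.  -312.9  144.6] ext 62.9 -25.5 res [-0. -0.]
knob [ 475.7 -319.9  176.5] ext 78.8 6.1 res [0.3 0.8]
t 9.8667 ext 87.6 -13.4 155.6 rot [-180.    -0.    15.1] gap 0.2 0.0 F [ 0.  -1.3 -0.2] q [ 41.  18. -14. 108.   5.  55. -50.]
```

```bash
python3 -m pendant '[[[0,0,-0.5],0,0],[[0.5,0,-0.3],0,0],[[0.9,0,0],0,0],[[0.1,0,0.5],0,0],[[0,0,0.3],0,0],[[0,0,0],0,0]]'|grep -E "pos|wrist"; for i in 1 ; do python3 -m pendant '[[[0,0,0.1],0,0],[[0,0,0],0,0]]'|grep -E "pos|wrist";python3 -m pendant '[[[0,0,0.1],0,0],[[0,0,0],0,0]]'|grep -E "pos|wrist"; done; python3 ext.py
```

```text
tool_pos: [515.7, -317.1, 152.8]
wrist_force: [-0.6, -0.2, 0.1]
tool_pos: [516.2, -318.5, 151.5]
wrist_force: [-0.5, -0.3, -0.1]
tool_pos: [516.7, -318.3, 147.7]
wrist_force: [-0.4, 0.0, -0.4]
t 10.7 ext 88.2 46.0 147.7 rot [180.  -0.  15.] gap -0.2 0.0 F [-0.4  0.  -0.4] q [ 37.  22. -14. 103.   6.  56. -55.]
```

```bash
python3 -m pendant '[[[0,0,0.12],0,0],[[0,0,0],0,0]]'|grep -E "pos|wrist";python3 -m pendant '[[[0,0,0.12],0,0],[[0,0,0],0,0]]'|grep -E "pos|wrist"
```

```text
tool_pos: [516.7, -318.0, 142.4]
wrist_force: [-0.6, 0.1, -0.3]
tool_pos: [516.8, -317.8, 137.3]
wrist_force: [-0.5, -0.3, 0.0]
```

```bash
python3 -m pendant '[[[0,0,0.1],0,0],[[0,0,0],0,0]]'|grep -E "pos|wrist"
```

```text
tool_pos: [516.8, -317.8, 133.3]
wrist_force: [-0.1, -0.4, 0.2]
```

```bash
python3 -m pendant '[[[-0.4,0,0],0,0],[[-0.4,0,0],0,0],[[-0.1,0,0],0,0]]'|grep -E "pos|wrist";python3 -m pendant '[[[-0.3,0,0],0,0],[[0,0,0],0,0]]'|grep -E "pos|wrist";python3 ext.py
```

```text
tool_pos: [479.4, -328.3, 133.9]
wrist_force: [1.8, 1.0, -1.3]
tool_pos: [468.5, -331.6, 134.2]
wrist_force: [0.9, -1.2, 0.9]
t 11.6167 ext 88.2 -4.0 134.2 rot [180.   0.  15.] gap 0.2 0.0 F [ 0.9 -1.2  0.9] q [ 40.  20. -14. 108.   6.  53. -52.]
```

```bash
for i in 1; do python3 -m pendant '[[[-0.1,0,0],0,0],[[-0.1,0,0],0,0]]'|grep -E "pos|wrist";python3 -m pendant '[[[-0.1,0,0],0,0],[[0,0,0],0,0]]'|grep -E "pos|wrist"; done
python3 - <<'E'
from h import *
for n in("side","top"):
    p=cams.snapshot(n)
    if n=="side":
      for e in cams.silhouettes(p,"slide_top")[:2]:print(n,round(e["score"],2),np.round(e["xy"],1))
    u=proj(p,[[445,-335,160]])[0].astype(int)
    g=cv2.cvtColor(p["image"],cv2.COLOR_BGR2GRAY)[u[1]-16:u[1]+16,u[0]-28:u[0]+28]
    print(n,u-[28,16]); print("\n".join("".join("#" if v<50 else "+" if v<100 else "." if v<160 else " " for v in r) for r in g))
E
```

```text
tool_pos: [464.8, -332.4, 134.6]
wrist_force: [24.7, 5.2, -5.9]
tool_pos: [464.5, -332.3, 135.0]
wrist_force: [28.6, 3.0, -13.7]
side 0.49 [398.8 168.9]
side [370 150]
                   ++.#+++##########..++.               
                   +++++++########++..+..               
                  .++++++#########+...+..         ...   
                 .+++++++########++..++.                
                 +#+.++#++#######++++++.      ..........
                  +++.+##++#####++++++.     ..........  
                   +++#########+++++++.                 
          ..        .+########+++++++.                  
          +++.        #######++.....+.                  
          .+++.       ######++.....++                   
            .+++.     #####+++....++.                   
              .++.   .#####+++++++++.     .             
               .+#+. +####++++##++++.                   
                 +++++++##++#####++...                  
                  .++++..+.######+....                  
                    ++#+.++##+###.....                  
                    
[... 2002 characters left out ...]
.......++..###########+..                  
.++  ...+...+...........+##########+..                  
.. ++..++...+.............+#######+...                  
+ .+..+++...+..............+###+......                  
 ++..+++....+..............####+......                  
.+...+.+...................####+.    .                  
...++.+#....................+++.                        
. .+.+.+.......................                         
.+..+#+.......................                          
++.+++ +.....................                           
..+#+.+#.....................                           
.+++.+++.....................                           
+++.+++......................
```

```bash
python3 -m pendant '[[[0.3,0,0],0,0],[[0.15,0,0.05],0,0],[[0,0,0.1],0,0],[[0,0,0],0,0]]'|grep -E "pos|wrist"; for i in 1; do python3 -m pendant '[[[0,0,0.07],0,0],[[0,0,0],0,0]]'|grep -E "pos|wrist";python3 -m pendant '[[[0,0,0.07],0,0],[[0,0,0],0,0]]'|grep -E "pos|wrist"; done
```

```text
tool_pos: [475.9, -328.6, 126.9]
wrist_force: [-0.2, -0.1, -1.0]
tool_pos: [475.6, -329.0, 124.6]
wrist_force: [0.5, -0.3, -0.3]
tool_pos: [476.0, -329.0, 122.0]
wrist_force: [0.1, 0.3, 0.4]
```

```bash
for i in 1; do python3 -m pendant '[[[0,0,0.07],0,0],[[0,0,0],0,0]]'|grep -E "pos|wrist";python3 -m pendant '[[[0,0,0.07],0,0],[[0,0,0],0,0]]'|grep -E "pos|wrist";python3 -m pendant '[[[0,0,0.06],0,0],[[0,0,0],0,0]]'|grep -E "pos|wrist"; done
```

```text
tool_pos: [476.3, -328.9, 119.2]
wrist_force: [0.0, -0.2, -1.1]
tool_pos: [476.3, -328.8, 116.4]
wrist_force: [-0.4, 0.2, 0.1]
tool_pos: [476.6, -329.0, 115.4]
wrist_force: [-5.4, 2.7, 16.2]
```

Run:
```python
from h import *
import pickle
s,t=pickle.load(open("A.pkl","rb"))
for z in (135,145,155,165,175): print(z,proj(s,[[464.5,-332.3,z]])[0].round(1)-[370,150],proj(t,[[464.5,-332.3,z]])[0].round(1)-[343,256])
# current view ascii
for n in("side","top"):
    p=cams.snapshot(n);T=monitor.observe()["tool_pos"]
    u=proj(p,[T+[0,0,30]])[0].astype(int)
    g=cv2.cvtColor(p["image"],cv2.COLOR_BGR2GRAY)[u[1]-22:u[1]+14,u[0]-24:u[0]+24]
    print(n,"tcp+0,30,60 at",[(proj(p,[T+[0,0,h]])[0]-u+[24,22]).round(1) for h in(0,30,60)]); print("\n".join("".join("#" if v<30 else "%" if v<60 else "+" if v<100 else "." if v<160 else " " for v in r) for r in g))
```

```text
135 [22.2 18. ] [28.1 15.9]
145 [22.9 16.1] [28.7 14.2]
155 [23.5 14.2] [29.2 12.4]
165 [24.2 12.3] [29.7 10.6]
175 [24.8 10.3] [30.3  8.8]
side tcp+0,30,60 at [array([22.9, 27.7]), array([24.7, 22. ]), array([26.6, 16.2])]
+++++++++++++++++++++...#####################+.+
++++++++......+++..++...########%######%####%..+
++++++++.......+..+.+++####################%+...
+++++++++....++.+..++.+##################%++....
++++++..+....++...+++++%######%###%#%#%%++.++...
++++.    ... .. .......+#%%#####%#####%+...++.. 
                      .%%%%#####%%%%#%%++++++.. 
                      .%%%%%#%###%%##++.++++..  
                      .%++%#########%+.....++.  
                      .+++%########%%+.....++.  
                      .++%########%%++++...+..  
                    ..+++%########%+..+...++.   
                  .+++++%%#######%+....+++++.   
                 .%%+++%%%%#####%+..+++++++.    
                 .#++++%%+%#####%++++++++++.    
               ..+%+++%%%%+%###+++++++++++.     
               +%+%%%%%%%#####%+........++.     
               .+%%%%%#%#####%+........+++ 
[... 2014 characters left out ...]
...+...+##%+#++#+                 
..   ....+...........+##++#++#+                 
. .... ..+.......+...++%+%%+%%+                 
  +.+ ...+.............++#%+++.....             
++.++ ...+...........+++%%++.......             
+ . ............+....%######%++....             
 .%+.................#%%%%%####%...             
..+ +...............+#######%%%%...             
%+ +%...............+##########+...             
+ +.+...........++..+##########%...             
.+%+............++..%##########+ .              
 ++++...+...........+%%#######%                 
%..%+...+..............%###%%%.                 
+++++...+..............+##%+.                   
.%%+...................%##%.
```

The slide is at its stop: push force 28 N, with the knob beside the dot. Touching the deck shows the fingertips end about 29 mm above the reported TCP. The tool stays vertical and the filter slopes, so I'll pinch the tab itself, push it in, and swing the filter out.

```bash
python3 -m pendant '[[[0,0,-0.7],0,0],[[-0.05,-0.3,-0.5],0,0],[[-0.05,-0.88,0],0,0.1],[[0,-0.88,0],0,0.235],[[0,-0.88,0],0,0.235],[[0,-0.88,0],0,0.235],[[0,-0.57,0.5],0,0.235],[[0,0,0.6],0,0.235],[[0,0,0.4],0,0.235],[[0,0,0],0,0.235]]' 40|tail -3; python3 ext.py
```

```text
wrist_force: [-0.3, -0.4, -1.2]
finger_gap: 20.1
grasp_force: 0.0
t 14.2 ext -89.2 -0.1 100.1 rot [-179.9    0.2   15.1] gap 20.1 0.0 F [-0.3 -0.4 -1.2] q [ 30.  13. -20. 124.   6.  45. -68.]
```

```bash
python3 -m pendant '[[[0,0.04,0.5],0,0.235],[[0,0,0.3],0,0.235],[[0,0,0],0,0.235]]'|grep -E "pos|wrist";  python3 -m pendant '[[[0,0,0.15],0,0.235],[[0,0,0],0,0.235]]'|grep -E "pos|wrist"
python3 - <<'E'
from h import *
for n in("side","top"):
    p=cams.snapshot(n);T=monitor.observe()["tool_pos"]
    u=proj(p,[T+[0,0,30]])[0].astype(int)
    x0,y0=u[0]-30,u[1]-24
    cv2.imwrite(f"pics/B_{n}.png",cv2.resize(p["image"][y0:y0+45,x0:x0+60],(400,300),interpolation=cv2.INTER_CUBIC))
cv2.imwrite("pics/B.png",np.hstack([cv2.imread(f"pics/B_{n}.png") for n in("side","top")]))
E
python3 ext.py
```

```text
tool_pos: [426.6, -161.9, 69.4]
wrist_force: [0.1, 0.2, 0.6]
tool_pos: [427.6, -162.1, 64.6]
wrist_force: [-1.0, 0.7, -0.2]
t 14.7167 ext -86.1 1.5 65.1 rot [180.   -0.   15.1] gap 20.0 0.0 F [ 0.5 -0.6 -0.3] q [ 30.  16. -19. 125.   8.  40. -70.]
```

View pics/B.png

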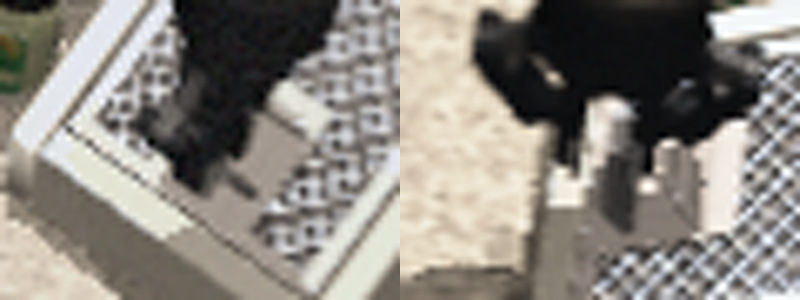

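```bash
python3 -m pendant '[[[-0.02,0,0.15],0,0.235],[[0,0,0],0,0.235]]'|grep -E "pos|wrist";  python3 -m pendant '[[[0,0,0],0,0],[[0,0,0],0,0],[[0,0,0],0,0],[[0,0,0],0,0]]' 40; python3 ext.py
```

```text
tool_pos: [426.4, -162.2, 58.2]
wrist_force: [0.1, 0.1, 0.9]
t: 15.22
tool_pos: [427.3, -164.7, 59.0]
eef_rot: [179.8, -0.1, 15.0]
wrist_force: [3.0, -16.8, -2.8]
finger_gap: 7.6
grasp_force: 34.6
t 15.2167 ext -83.7 0.4 59.0 rot [ 1.798e+02 -1.000e-01  1.500e+01] gap 7.6 34.6 F [  3.  -16.8  -2.8] q [ 30.  17. -19. 126.   9.  39. -70.]
```

```bash
python3 -m pendant '[[[0,0,0],0,0.235],[[0,0.08,0],0,0.235],[[0,0,0.15],0,0.235],[[0,0,0],0,0.235]]'|grep -E "pos|wrist";  python3 -m pendant '[[[0,0,0.08],0,0.235],[[0,0,0],0,0.235]]'; python3 ext.py
```

```text
tool_pos: [427.0, -165.1, 51.6]
wrist_force: [0.1, 0.5, 0.2]
t: 15.72
tool_pos: [427.9, -165.7, 49.2]
eef_rot: [180.0, -0.0, 15.1]
wrist_force: [-0.8, -3.6, 8.2]
finger_gap: 20.2
grasp_force: 3.6
t 15.7167 ext -82.5 0.8 49.2 rot [180.   -0.   15.1] gap 20.2 3.6 F [-0.8 -3.6  8.2] q [ 30.  18. -19. 126.   9.  38. -71.]
```

```bash
python3 -m pendant '[[[0,0,-0.09],0,0.235],[[0,0,0],0,0.1],[[0,0,0],0,0],[[0,0,0],0,0],[[0,0,0],0,0]]' 45; python3 ext.py
```

```text
t: 16.13
tool_pos: [428.0, -166.8, 53.4]
eef_rot: [179.9, -0.1, 15.0]
wrist_force: [0.1, -11.2, 5.4]
finger_gap: 10.4
grasp_force: 39.9
t 16.1333 ext -81.4 0.6 53.4 rot [ 1.799e+02 -1.000e-01  1.500e+01] gap 10.4 39.9 F [  0.1 -11.2   5.4] q [ 30.  17. -19. 126.   9.  38. -70.]
```

```bash
python3 -m pendant '[[[0,0.11,-0.06],0,0],[[0,0.11,-0.06],0,0],[[0,0,0],0,0]]'|grep -vE "t:|rot";  python3 -m pendant '[[[0,0.1,-0.06],0,0],[[0,0,0],0,0]]'|grep -vE "t:|rot"; python3 ext.py
```

```text
tool_pos: [429.5, -173.2, 57.8]
wrist_force: [-1.7, 8.5, 2.9]
finger_gap: 10.4
grasp_force: 44.6
tool_pos: [430.3, -176.7, 60.1]
wrist_force: [-2.9, 7.8, 2.5]
finger_gap: 10.1
grasp_force: 44.5
t 16.55 ext -71.3 0.2 60.1 rot [-1.799e+02  1.000e-01  1.510e+01] gap 10.1 44.5 F [-2.9  7.8  2.5] q [ 31.  17. -19. 124.   9.  40. -69.]
```

```bash
python3 -m pendant '[[[0,0.08,-0.045],0,0],[[0,0,0],0,0]]'|grep -vE "t:|rot";  python3 -m pendant '[[[0,0.06,-0.03],0,0],[[0,0,0],0,0]]'|grep -vE "t:|rot"; python3 ext.py
```

```text
tool_pos: [431.1, -179.0, 61.7]
wrist_force: [-2.8, 11.4, 1.3]
finger_gap: 10.6
grasp_force: 46.8
tool_pos: [431.5, -179.5, 62.5]
wrist_force: [-0.5, 21.4, -1.7]
finger_gap: 9.9
grasp_force: 56.0
t 16.8833 ext -68.3 0.6 62.5 rot [-1.797e+02  1.000e-01  1.520e+01] gap 9.9 56.0 F [-0.5 21.4 -1.7] q [ 31.  17. -19. 124.   8.  40. -68.]
```

```bash
python3 -m pendant '[[[0,0.02,-0.1],0,0],[[0,0,-0.1],0,0],[[0,0,-0.1],0,0]]'|grep -vE "t:|rot"; python3 ext.py
```

```text
tool_pos: [431.0, -178.5, 73.9]
wrist_force: [-2.0, 37.0, -5.7]
finger_gap: 8.8
grasp_force: 42.4
t 17.1333 ext -69.4 0.3 73.9 rot [-1.796e+02  1.000e-01  1.530e+01] gap 8.8 42.4 F [-2.  37.  -5.7] q [ 32.  16. -19. 124.   7.  42. -67.]
```

```bash
python3 -m pendant '[[[0,-0.06,-0.12],0,0],[[0,-0.04,-0.12],0,0],[[0,-0.03,-0.12],0,0],[[0,0,0],0,0]]'|grep -vE "t:|rot"; python3 ext.py
python3 - <<'E'
from h import *
P=[]
for n in("side","top"):
    p=cams.snapshot(n);u=proj(p,[[440,-200,100]])[0].astype(int)
    P.append(cv2.resize(p["image"][u[1]-50:u[1]+50,u[0]-50:u[0]+50],(400,400),interpolation=cv2.INTER_CUBIC))
cv2.imwrite("pics/C.png",np.hstack(P))
E
```

```text
tool_pos: [430.5, -176.3, 89.7]
wrist_force: [-3.4, 14.8, 0.9]
finger_gap: 7.0
grasp_force: 41.7
t 17.4667 ext -71.6 0.5 89.7 rot [-1.798e+02  1.000e-01  1.520e+01] gap 7.0 41.7 F [-3.4 14.8  0.9] q [ 32.  14. -19. 123.   7.  43. -67.]
```

View pics/C.png

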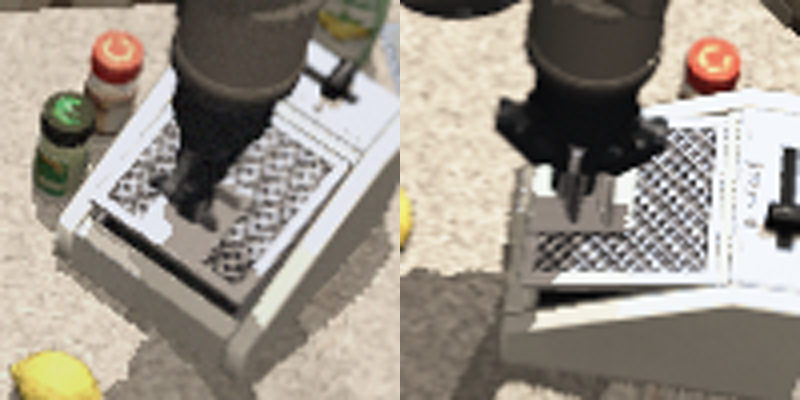

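The side and top crops show the filter swung out about 13 degrees, with a dark gap along its lower edge, and the slide knob standing at off. I'll lift a little more and then draw it back.

```bash
python3 -m pendant '[[[0,-0.02,-0.12],0,0],[[0,-0.01,-0.1],0,0],[[0,-0.2,0.05],0,0],[[0,-0.2,0.05],0,0],[[0,-0.2,0.04],0,0],[[0,0,0],0,0]]' 60|grep -vE "t:|rot"; python3 ext.py; python3 -m pendant '[[[0,-0.2,0.04],0,0],[[0,-0.2,0.02],0,0],[[0,0,0],0,0]]'|grep -vE "t:|rot"
```

```text
tool_pos: [423.9, -152.6, 92.3]
wrist_force: [-1.3, 4.6, 1.3]
finger_gap: 4.8
grasp_force: 56.8
t 18.0667 ext -96.2 0.4 92.3 rot [-179.9    0.    15.2] gap 4.8 56.8 F [-1.3  4.6  1.3] q [ 30.  13. -20. 125.   7.  43. -70.]
tool_pos: [419.6, -137.0, 89.9]
wrist_force: [-1.5, 4.8, 2.5]
finger_gap: 4.4
grasp_force: 58.2
```

```bash
cat > fl.py <<'E'
from h import *
s=cams.snapshot("side");t=cams.snapshot("top")
a=np.radians(-74.66);c,k=np.cos(a),np.sin(a)
for l in("filter","filter_upper_edge","filter_grip"):
    A,B=cams.spot_point(s,l),cams.spot_point(t,l)
    if A and B:
        X=tri([(s,A[0]["xy"]),(t,B[0]["xy"])]);d=X-[449,-245.5,0]
        print(l,round(A[0]["score"],2),round(B[0]["score"],2),"world",X.round(),"ext",(c*d[0]+k*d[1]).round(),(-k*d[0]+c*d[1]).round(),"res",(proj(s,X)[0]-A[0]["xy"]).round(1))
    else: print(l,[(np.round(e["xy"]),round(e["score"],2)) for e in A+B])
E
python3 fl.py; python3 ext.py
python3 - <<'E'
from h import *
p=cams.snapshot("side");u=proj(p,[[440,-200,100]])[0].astype(int)
g=cv2.cvtColor(p["image"],cv2.COLOR_BGR2GRAY)[u[1]-40:u[1]+42,u[0]-50:u[0]+50]
print("\n".join("".join("#" if v<30 else "%" if v<60 else "+" if v<110 else "." if v<170 else " " for v in r) for r in g))
E
```

```text
filter 0.94 0.57 world [ 440. -184.   94.] ext -62.0 7.0 res [0. 0.]
filter_upper_edge 0.6 0.59 world [ 464. -257.   98.] ext 15.0 11.0 res [-0.5 -1.5]
filter_grip 0.78 0.76 world [ 435. -162.  123.] ext -84.0 8.0 res [-0.3 -0.9]
t 18.7167 ext -110.6 0.5 90.2 rot [-180.     0.    15.1] gap 4.6 58.2 F [-2.1  5.2  2.7] q [ 29.  13. -21. 126.   7.  43. -71.]
                        ..  ..   ..+#%%%%+%%++%+%%%%%++++++++%++++++++++       .+..+++++++++++      
                        .   ...   .+#%%%%%+%++%%+%%%+++++++++++++++++++.        .+......+++++.   .  
                       ... .....  .+#%%%%++++++++%++++++++++++++++++++++         ........++++.    . 
                       +..   ..  ..+%%%%+%+++++++%+++%++++++++++++++++++.          .+....+++.     . 
                      .+..       ...+%%%++++++++++++++++++++++++++++++++%.          .+++++++.     . 
                      .%+..     ....%%%%++++++++++++++++++++++++++++++..+%+.         %++++++.       
                      .%%+........++%%%+++++++++++++++++++++++++++++++   ++%+.      .+..+++...     .
                      .%%%%+++++++%
[... 6808 characters left out ...]
.                       
                       ..+++++++++++++++++.++++++++++++++..     .+++.........                       
                         ++++++..++++++++..+++++++++++++...    .+++++.......                        
                          ++++++++++++++++++++++++++++++..    .+++++++....                          
                          .+++++++++.+..+++++++++++++++++...  .+++..+++...                          
                           .+++..+++...++..++++++++++++++.....+++++++++.                            
                            ......++++++++....+++++++++++.....+++++++..                             
  .                           ....++++++++.++++..+++++++++...+++++++.
```

```bash
python3 -m pendant '[[[0,-0.2,-0.05],0,0],[[0.05,0,-0.2],0,0],[[0.05,0,-0.3],0,0],[[0.05,0,-0.4],0,0],[[0,0,-0.4],0,0],[[0,0,0],0,0]]'; python3 fl.py; python3 ext.py
```

```text
t: 19.27
tool_pos: [425.7, -129.8, 147.2]
eef_rot: [179.9, -0.2, 15.1]
wrist_force: [1.5, -0.6, -1.3]
finger_gap: 4.3
grasp_force: 58.9
filter 0.7 0.86 world [ 452. -178.  122.] ext -65.0 20.0 res [-0.1 -0.5]
filter_upper_edge 0.58 0.97 world [ 474. -259.  129.] ext 20.0 21.0 res [0.  0.1]
filter_grip 0.56 0.6 world [ 439. -154.  169.] ext -90.0 15.0 res [-0.6 -2. ]
t 19.6667 ext -118.5 6.3 143.7 rot [-180.     0.    15.1] gap 3.6 58.9 F [ 0.3 -0.4 -1.7] q [ 29.   8. -22. 123.   4.  50. -70.]
```

Run:
```python
from h import *
for n in("side","top"):
    p=cams.snapshot(n)
    for d in cams.silhouettes(p,"board")[:1]:
        cnt=max(cv2.findContours(d["mask"].astype(np.uint8),cv2.RETR_EXTERNAL,cv2.CHAIN_APPROX_NONE)[0],key=cv2.contourArea)[:,0]
        W=np.array([onz(p,c,6)[:2] for c in cnt],np.float32)
        print(n,round(d["score"],2),cv2.minAreaRect(W))
    for d in cams.spot_point(p,"board")[:1]: print("spot",onz(p,d["xy"],0).round(1),round(d["score"],2))
print(monitor.observe()["t"])
```

```text
side 0.7 ((704.99755859375, 327.1378173828125), (82.8096694946289, 69.73625946044922), 11.412389755249023)
spot [489.7 291.4   0. ] 0.8
spot [ 566.  -337.7    0. ] 0.52
19.9667
```

Run:
```python
from h import *
import pickle
s,t=pickle.load(open("A.pkl","rb"))
for p,C in((s,[(369,339),(403,405),(276,460),(246,388)]),(t,[(258,272),(351,321),(304,376),(208,320)])):
    W=np.array([onz(p,np.array(c)/1.4286-.2,6)[:2] for c in C]); print(W.round(),W.mean(0).round(1),np.linalg.norm(np.diff(W,axis=0),axis=1).round())
```

```text
[[552. 139.]
 [373. 166.]
 [414. 455.]
 [595. 432.]] [483.4 297.8] [181. 292. 183.]
[[601. 421.]
 [556. 134.]
 [369. 165.]
 [416. 457.]] [485.6 294.3] [291. 190. 296.]
```

```bash
python3 -m pendant '[[[0.08,-0.2,0],0,0],[[0.15,-0.4,0],0,0],[[0.234,-0.617,0],0,0],[[0.234,-0.617,0],0,0],[[0.234,-0.617,0],0,0],[[0.234,-0.617,0],0,0],[[0.234,-0.617,0],0,0],[[0.234,-0.617,0],0,0],[[0.234,-0.617,0],0,0],[[0.234,-0.617,0],0,0]]'; python3 -m pendant '[[[0.234,-0.617,0],0,0],[[0.234,-0.617,0],0,0],[[0.234,-0.617,0],0,0],[[0.234,-0.617,0],0,0],[[0.234,-0.617,0],0,0],[[0.234,-0.617,0],0,0],[[0.234,-0.617,0],0,0],[[0.15,-0.4,0],0,0],[[0.08,-0.2,0],0,0],[[0,0,0],0,0]]'; python3 ext.py
```

```text
t: 20.8
tool_pos: [447.3, 108.0, 144.4]
eef_rot: [-180.0, -0.0, 15.1]
wrist_force: [0.8, 1.1, -2.5]
finger_gap: 3.9
grasp_force: 58.9
t: 21.63
tool_pos: [467.7, 317.8, 144.1]
eef_rot: [-179.9, 0.0, 15.2]
wrist_force: [-0.7, -0.3, -2.6]
finger_gap: 4.0
grasp_force: 58.9
t 21.6333 ext -538.3 167.1 144.1 rot [-179.9    0.    15.2] gap 4.0 58.9 F [-0.7 -0.3 -2.6] q [ -11.   21.  -36.  108.   15.   56. -129.]
```

```bash
python3 fl.py; python3 fl.py
python3 - <<'E'
from h import *
# corner fit of filter mask in both views, assume level: min-area rect at trial heights
for n in("side","top"):
    p=cams.snapshot(n)
    for d in cams.silhouettes(p,"filter")[:1]:
        cnt=max(cv2.findContours(d["mask"].astype(np.uint8),cv2.RETR_EXTERNAL,cv2.CHAIN_APPROX_NONE)[0],key=cv2.contourArea)[:,0]
        for z in(120,150,180):
            r=cv2.minAreaRect(np.array([onz(p,c,z)[:2] for c in cnt],np.float32)); print(n,round(d["score"],2),z,np.round(r[0]),np.round(r[1]),round(r[2]))
E
```

```text
filter [(array([233., 252.]), 0.63)]
filter_upper_edge [(array([246., 234.]), 0.56)]
filter_grip 0.61 0.56 world [ 1705.  -186. -1949.] ext 275.0 1227.0 res [  0.6 -18.8]
filter [(array([230., 251.]), 0.58)]
filter_upper_edge [(array([250., 232.]), 0.68), (array([369., 204.]), 0.33), (array([397., 164.]), 0.22)]
filter_grip [(array([222., 254.]), 0.84)]
side 0.6 120 [499. 260.] [154. 177.] 15
side 0.6 150 [484. 266.] [150. 172.] 15
side 0.6 180 [469. 272.] [146. 168.] 15
top 0.66 120 [447. 342.] [67. 12.] 23
top 0.66 150 [428. 326.] [66. 12.] 23
top 0.66 180 [409. 310.] [64. 12.] 23
```

```bash
python3 -m pendant '[[[0.1,-0.34,0.2],0,0],[[0.1,-0.34,0.5],0,0],[[0,0,0.6],0,0],[[0,0,0.6],0,0],[[0,0,0.4],0,0],[[0,0,0.2],0,0],[[0,0,0],0,0]]'; python3 -m pendant '[[[0,0,0.12],0,0],[[0,0,0.12],0,0],[[0,0,0],0,0]]'|grep -E "pos|wrist"
```

```text
t: 23.22
tool_pos: [468.3, 343.2, 42.7]
eef_rot: [180.0, 0.1, 15.1]
wrist_force: [-0.3, -1.0, -1.8]
finger_gap: 4.1
grasp_force: 59.0
tool_pos: [469.4, 343.8, 34.7]
wrist_force: [-0.4, -0.6, -2.4]
```

Run:
```python
from h import *
p=cams.snapshot("side")
for d in cams.silhouettes(p,"filter")[:1]:
    cnt=max(cv2.findContours(d["mask"].astype(np.uint8),cv2.RETR_EXTERNAL,cv2.CHAIN_APPROX_NONE)[0],key=cv2.contourArea)[:,0]
    for z in(18,30,45,60):
        r=cv2.minAreaRect(np.array([onz(p,c,z)[:2] for c in cnt],np.float32)); print(round(d["score"],2),z,np.round(r[0]),np.round(r[1]),round(r[2]))
print(monitor.observe()["tool_pos"])
```

```text
0.79 18 [496. 291.] [154. 172.] 15
0.79 30 [490. 293.] [152. 170.] 15
0.79 45 [484. 295.] [150. 168.] 15
0.79 60 [477. 298.] [149. 166.] 15
[469.4543521  343.93245355  35.1660245 ]
```

```bash
python3 -m pendant '[[[0,0,0.15],0,0],[[0,0,0.1],0,0],[[0,0,0],0,0]]'|grep -E "pos|wrist";python3 -m pendant '[[[0,0,0.1],0,0],[[0,0,0],0,0]]'|grep -E "pos|wrist"; python3 -m pendant '[[[0,0,0.07],0,0],[[0,0,0],0,0]]'|grep -E "pos|wrist"
```

```text
tool_pos: [468.9, 343.4, 23.8]
wrist_force: [-0.6, -0.3, -1.6]
tool_pos: [468.9, 343.6, 20.0]
wrist_force: [0.4, 0.0, -2.2]
tool_pos: [469.0, 343.7, 17.4]
wrist_force: [0.2, 1.0, -2.5]
```

```bash
python3 -m pendant '[[[0,0,0.07],0,0],[[0,0,0],0,0]]'|grep -E "pos|wrist"; python3 -m pendant '[[[0,0,0.07],0,0],[[0,0,0],0,0]]'|grep -E "pos|wrist"
```

```text
tool_pos: [469.1, 343.7, 14.7]
wrist_force: [-0.4, 0.2, -1.9]
tool_pos: [469.0, 343.7, 11.8]
wrist_force: [0.3, 0.1, -2.7]
```

```bash
python3 -m pendant '[[[0,0,0.07],0,0],[[0,0,0],0,0]]'|grep -E "pos|wrist"; python3 -m pendant '[[[0,0,0.07],0,0],[[0,0,0],0,0]]'|grep -E "pos|wrist"
```

```text
tool_pos: [469.0, 343.6, 9.0]
wrist_force: [0.5, -0.1, -2.5]
tool_pos: [469.0, 343.7, 6.2]
wrist_force: [0.0, 0.5, -2.6]
```

```bash
python3 -m pendant '[[[0,0,0.07],0,0],[[0,0,0],0,0]]'|grep -E "pos|wrist"; python3 -m pendant '[[[0,0,0.05],0,0],[[0,0,0],0,0]]'|grep -E "pos|wrist"
```

```text
tool_pos: [469.4, 343.7, 3.6]
wrist_force: [1.0, -0.2, -0.4]
tool_pos: [469.6, 343.6, 2.8]
wrist_force: [-5.0, -7.1, 21.8]
```

```bash
python3 -m pendant '[[[0,0,-0.03],0,0],[[0,0,0],0,0.1],[[0,0,0],0,0.17],[[0,0,0],0,0.2],[[0,0,0],0,0.2]]' 20; python3 ext.py
```

```text
t: 25.57
tool_pos: [469.1, 343.9, 2.9]
eef_rot: [-180.0, 0.0, 15.1]
wrist_force: [-0.4, -0.6, 0.4]
finger_gap: 17.0
grasp_force: 0.0
t 25.5667 ext -563.1 175.3 2.9 rot [-180.     0.    15.1] gap 17.0 0.0 F [-0.4 -0.6  0.4] q [ -19.   33.  -31.  111.   25.   42. -139.]
```

Released. I'll lift straight up out of the ribs and check the placing.

```bash
python3 -m pendant '[[[0,0,-0.1],0,0.2],[[0,0,-0.3],0,0.2],[[0,0,-0.5],0,0.2],[[0,0,-0.8],0,0.2],[[0,0,-0.8],0,0.2],[[0,0.5,-0.8],0,0.2],[[0,0.8,-0.5],0,0.2],[[0,0.8,0],0,0.2],[[0,0.8,0],0,0.2],[[0,0,0],0,0.2]]'|grep -E "pos|wrist"
python3 - <<'E'
from h import *
for n in("side","top"):
    p=cams.snapshot(n)
    for l,z in(("filter",18),("board",6)):
        for d in cams.silhouettes(p,l)[:2]:
            cnt=max(cv2.findContours(d["mask"].astype(np.uint8),cv2.RETR_EXTERNAL,cv2.CHAIN_APPROX_NONE)[0],key=cv2.contourArea)[:,0]
            r=cv2.minAreaRect(np.array([onz(p,c,z)[:2] for c in cnt],np.float32)); print(n,l,round(d["score"],2),np.round(r[0]),np.round(r[1]),round(r[2]))
    for l in("filter","board","slide_top","slide_off","lemon"):
        for d in cams.spot_point(p,l)[:1]: print("spot",n,l,np.round(d["xy"],1),onz(p,d["xy"],{"filter":6,"slide_top":168,"slide_off":168}.get(l,0)).round(),round(d["score"],2))
E
```

```text
tool_pos: [501.5, 225.4, 156.2]
wrist_force: [1.1, -0.8, 0.2]
side filter 0.75 [482. 297.] [156. 170.] 15
side filter 0.38 [403. -32.] [57. 60.] 70
side board 0.7 [483. 301.] [305. 205.] 82
spot side filter [224.3 278.6] [484. 306.   6.] 0.84
spot side slide_top [397.7 168. ] [ 439. -324.  168.] 0.56
spot side slide_off [399.1 160.5] [ 460. -349.  168.] 0.82
spot side lemon [328.4 243.6] [408. -41.   0.] 0.53
top filter 0.71 [453. 357.] [143.  38.] 30
top board 0.63 [467. 414.] [247. 120.] 28
spot top board [268.8 192.4] [728. 120.   0.] 0.45
spot top slide_top [375.9 266. ] [ 468. -340.  168.] 0.52
spot top slide_off [372.6 270.1] [ 451. -336.  168.] 0.6
spot top lemon [271.1 276.9] [402. -32.   0.] 0.78
```

```bash
python3 -c "
from station import arm
print(arm.job_done())"
```

```text
the job is handed in; nothing more can be done
None
```

The job is handed in but the result wasn't reported: the fan slide is at off, and the filter lies on the glass board about 5 mm from its centre by camera, mesh and ribs up, with the gripper clear (flatness and the sprung-out tab were not measured).

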